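# Clamp the circuit board and hold the hand microscope over its main chip

### The arm

A 6-joint arm with a two-finger parallel gripper is mounted at the origin on the work surface. World frame = base frame: x ahead of the robot, y to its left, z up, the work surface at z = 0. Lengths are in m, angles in rad, forces in N, time in s.
With the tool pointing down it reaches from about 0.25 to 0.725 m from the base axis. Payload 4 kg.
Tool frame: the origin (TCP) lies at the very end of the fingers, on their centre line; the grasp point (between the pads) lies 19 mm behind it; z points along the fingers, y is the line along which they close (so a half turn about z gives the same grasp; the last joint's range is limited). The gripper opens to 85 mm and grips with 20 to 120 N. Pads are 22 mm wide; open, the fingers measure 114 mm over their backs; the gripper's body (76 mm by 85 mm) begins 54 mm behind the grasp point. The pads swing forward as they close: fully open they stand 13 mm farther back than shut.
Start: joints at [-1.272, 0.241, 0.005, 1.335, 0, 1.571], TCP at [0.147, -0.478, 0.231] pointing down, gripper open.
Joint ranges: [-2.72, 2.72], [-1.05, 1.87], [-1.09, 1.28], [-1.99, 2.15], [-1.42, 1.44], [-3.14, 3.14]. Speed limits (rad/s): [2.79, 2.79, 3.14, 3.14, 3.14, 3.14].

### API

Orientations are given as a unit quaternion [x, y, z, w].
In Python, from rig import r gives the robot as it stands.
- The arm moves only by the tool apply_moves, never from a script. Its argument "commands" is a list of rows, each a list of 4 numbers: the shift along the tool's x, y, z in m, then the turn about the tool's z in rad. A call has exactly 5 rows; each row shifts and turns the commanded pose from where the row before left it, along the tool's axes as they then stand; what a row does not reach is not made up. A row lasts 1/10 s, in which the tool goes at most 50 mm and 8.59 degrees, less where a joint would pass 70% of its speed; a pose out of reach is approached as far as the arm can. A call with a gripper value outside its range is refused whole. "fingers" is the gripper's target within -1 to 1 (shut at 1, half-way at 0, fully open at -1), set as the call begins (left out, the last holds). The fingers move at their own pace and stop on an object; "squeeze" is the grip in N (left out, the last holds). Time passes only in rows, so rows that do not move let the fingers close, or fill a call up. It gives the time, the measured TCP pose, the force, the opening and the grip force at its end, in the units of the state.
- r.state(): the state, without advancing time (a new reading comes with each control period).
- r.snapshot(name): name is "side" or "top" or "wrist"; returns (picture, depth): 384x512x3 uint8, red, green, blue; 384x512 float32, m along the optical axis (not along the pixel's ray), 0 where there is no reading.
- r.camera_model(name): a dict with "fx", "fy", "cx", "cy" (pixels), "cam_to_world" (4x4, takes a point from camera to world coordinates); the wrist camera has in their place "tool_from_camera" (4x4, takes a point from camera to tool coordinates, whose origin is the TCP and whose axes are the flange's). Camera axes: x right, y up, looking along -z (the intrinsics and any distortion apply to the point x, -y, -z); pixel columns grow to the right and rows downward; lengths in m; the calibration is good to about 2 mm. A picture is of the moment at which its call begins: read the wrist's pose just before it. camera_model takes no time and is no camera call.
- r.close_job(): hands the job in; it is judged then, once.
Trained networks look in the newest picture that a camera, given by its name, has taken for a name from the list of things; names that differ only in an ending like _2 or _b are one class to them, and where a whole thing is asked for, a point or a joint stands for the part that bears it (a point fixed in the world has none). Each returns a list of dicts, best first, with "conf" (0 to 1); they miss things now and then, are a little off and sometimes report something else, mostly with a low value. They report only what shows in the picture. A call takes as long as a camera call. They do not tell look-alikes from the thing itself.
- r.trace(query, camera): "mask" (384x512 bool, what is visible of it) and "box" ([left, top, right, bottom] in pixels, round what is visible of it).
The state is a dict: "t": time; "joints": joint angles; "dq": joint speeds; "effort": joint torques, N m; "ee_pos": TCP position; "eef_rot": TCP orientation; "contact_force": force on the tool from outside, world axes, zero at the start; "torque": the same for the moment, N m; "finger_gap": finger opening in m; "grasp_force": force on a finger pad.
Only numpy, scipy, OpenCV 4.12 (cv2) and the standard library are available. Lean on these libraries where they do the work, as an engineer would, in place of code of your own. Each camera call takes 0.05 s, during which the arm holds its last target. There are 200 camera calls.

### The job

Get the circuit board ready for inspection and look at its main chip: first push the board holder's sliding jaw up until you feel the board nipped between both jaws with no play left. Then draw the hand microscope out of its leaning cup, turn it upright with the lens down, and hold it still, centred over the board's large square chip and about 15 mm above it, never touching the board with it; finish while still holding it there. Leave everything else on the bench where it is.

Things in the scene. Friction and masses are not known exactly. Their poses are not given: they have to be found in the camera images.
- holder: Board holder, fixed to the bench: aluminium base plate 230 x 150 x 10 mm, two guide rods, two black support bars (tops 30 mm above the bench) on which the board lies, and a fixed jaw at the far end. Origin: centre of the base plate's underside. Its x axis (roughly away from the robot, yaw within 0.3 rad) is the direction in which the sliding jaw closes. The fixed jaw's face is at x = +80 mm, 104 mm wide, its top 40 mm high.
- jaw (a joint): Travel of the sliding jaw along the holder's +x, in m: 0 = fully open (jaw face at holder x = -60 mm); the face is at -60 mm + this value. It slides with about 2 N of friction and stays where it is left. It carries the board along as it meets it; with the 100 mm board nipped square between both jaws it can go no further (about 0.040).
- jaw_lug (a point): Centre of the black push lug standing on the middle of the sliding jaw: 12 mm thick (holder x), 34 mm wide (holder y), 30 mm high, from 45 to 75 mm above the bench. Push on its near face or pinch it from above. Axes as the holder's. The jaw beneath the lug is a bar 14 mm thick and 144 mm wide, top 45 mm high; behind it the base plate is clear apart from rods and end blocks up to 32 mm high.
- board_c (a point): Centre of the green circuit board, 100 (x) x 90 (y) x 3 mm, 0.12 kg, lying loose on the support bars with some play to each jaw; x and y along its edges, z up. Its tallest parts stand 11 mm above it, over 35 mm from the large chip's centre.
- chip (a point): Centre of the top face of the board's one large square black chip, 30 x 30 x 4 mm, 37 mm above the bench when the board lies on its bars; it is at (+10, -10) mm from the board's centre in the board's axes. It moves with the board.
- stand: Fixed stand of the microscope: dark steel base 115 x 85 x 12 mm with a black cup, outside diameter 43 mm, inside 35 mm, inside depth 70 mm, leaning towards the robot: its axis is 0.70 rad (40 degrees) from vertical, its mouth pointing along the stand's -x and up. Origin: centre of the base's underside. It stands either to the left or the right of the board holder.
- cup_mouth (a point): Centre of the cup's mouth, 85 mm above the bench; axes as the stand's.
- cup_floor (a point): Centre of the cup's inner floor, 70 mm down the cup's axis from its mouth; axes as the stand's.
- scope_c (a point): Centre (half-way along) of the hand microscope, a cordless white round barrel 31 mm in diameter and 135 mm long, about 0.14 kg, with a black domed tail cap. Its z axis runs from the lens to the tail. At the start it stands lens down in the cup, lying loosely against the cup's wall, and its last 65 mm stick out towards the robot and up; it draws out along its axis.
- lens (a point): Centre of the microscope's lens end, 67.5 mm from its centre along its -z axis; same axes.
- parts_tray: Bystander, to be left alone: black divided parts tray, 130 x 95 x 28 mm, beside the board holder on the side away from the stand. Origin: centre of its underside.
- screwdriver: Bystander, to be left alone: screwdriver lying flat, 170 mm. Origin: centre of its underside.
- tweezers: Bystander, to be left alone: steel tweezers lying flat, 130 mm. Origin: centre of its underside.
- solder_reel: Bystander, to be left alone: grey solder reel standing on its flange, 62 mm across, 45 mm high. Origin: centre of its underside.
- flux_bottle: Bystander, to be left alone: white flux bottle with a black cap, 42 mm across, 105 mm high. Origin: centre of its underside.
- tub: Bystander, to be left alone: empty clear tub, 72 mm across, 45 mm high. Origin: centre of its underside.
- multimeter: Bystander, to be left alone: multimeter lying flat, 155 x 78 x 40 mm. Origin: centre of its underside.
Not all that is in view belongs to the job. There is more than one size of the part that bears board_c; the job needs the smaller.

How it is judged:
On the way, in this order (a step that is already met when the one before it is completed fails the run):
1. the board is nipped between both jaws (value of joint jaw between 0.0388 and 0.0415 m and z of board_c in the frame of holder below 0.0335 m and angle between board_c's own z axis and vertical below 0.04 rad), for 0.2 s.
2. the microscope is drawn clear of its cup (distance between lens and cup_floor above 0.085 m), for 0.1 s.
At the end, for the whole second after the job is handed in: Board on its bars, nipped by both jaws (jaw travel 38.8 to 41.5 mm); the fingers hold the microscope still, lens down, upright within 10 degrees, lens within 10 mm of the chip's centre sideways and 5 to 27 mm above it, touching nothing else (all of step 1 and angle between lens's own z axis and vertical below 0.17 rad and horizontal distance between lens and chip below 0.01 m and z of lens in the frame of chip between 0.005 and 0.027 m and contact force between scope and the fingers above 2 N and contact force between scope and board below 0.1 N and contact force between scope and holder below 0.1 N and contact force between scope and stand below 0.1 N and linear speed of scope below 0.02 m/s and angular speed of scope below 0.15 rad/s); the arm keeps its last pose, push and grip.
It fails at once if the microscope touches the board (contact force between scope and board above 0.5 N).
It fails at once if a bystander is shifted by more than 30 mm (distance of any of parts_tray, screwdriver, tweezers, solder_reel, flux_bottle, tub, multimeter from where it was at the start of the episode above 0.03 m).
It also fails if it takes over 48 s, if anything falls off the work surface, if the arm or the gripper's body presses on something with over 40 N, if the wrist force passes 120 N, or if a joint passes its speed limit or range.

## Working session

There is one attempt and no reset: what is moved stays moved. The work goes in short steps, Python scripts to look and compute and a tool call to move; the robot and the scene stay as the last step left them, time stands still between calls to the robot, and variables do not carry over. Pictures are saved under pics/ and viewed, at most 10 in all, crops included, and the job is handed in when it is done.

Besides the shell and the picture viewer there is one more tool, called after ">>>" as name(argument=value, ...) on one line, values as JSON. apply_moves: Moves the arm, as the interface text tells. Its arguments: {"type":"object","properties":{"commands":{"type":"array","items":{"type":"array","items":{"type":"number"}}},"fingers":{"type":"number"},"squeeze":{"type":"number"}},"required":["commands"]}

```bash
mkdir -p pics
cat > h.py <<'E'
from rig import r
import numpy as np, cv2
from scipy.spatial.transform import Rotation as R
def cam(n):
    m=r.camera_model(n)
    if 'cam_to_world' in m: return m,np.array(m['cam_to_world'])
    s=r.state(); T=np.eye(4); T[:3,:3]=R.from_quat(s['eef_rot']).as_matrix(); T[:3,3]=s['ee_pos']
    return m,T@np.array(m['tool_from_camera'])
def cloud(n):
    m,T=cam(n); p,d=r.snapshot(n)
    v,u=np.mgrid[0:384,0:512]
    P=np.stack([(u-m['cx'])/m['fx']*d,-(v-m['cy'])/m['fy']*d,-d],-1)@T[:3,:3].T+T[:3,3]
    P[d==0]=np.nan
    return p,d,P
def save(n,p): cv2.imwrite('pics/'+n+'.png',p[...,::-1])
E
python3 - <<'E'
from h import *
out=[]
for n in ['top','side']:
    p,d,P=cloud(n); out.append(p); print(n,r.camera_model(n).keys())
    for q in ['holder','jaw','jaw_lug','board_c','chip','stand','scope_c','parts_tray','flux_bottle','solder_reel','multimeter','tub','screwdriver','tweezers']:
        for o in r.trace(q,n)[:3]:
            m=o['mask']; print(q,round(o['conf'],2),np.round(o['box']),np.round(np.nanmedian(P[m],0),3))
    np.savez('/tmp/'+n,p=p,P=P)
save('top',out[0]);save('side',out[1])
print(r.state())
E
```

```text
top dict_keys(['fx', 'fy', 'cx', 'cy', 'cam_to_world'])
jaw 0.72 [238. 207. 275. 220.] [ 0.486 -0.036  0.045]
jaw_lug 0.66 [237. 209. 278. 217.] [ 0.486 -0.036  0.045]
jaw_lug 0.27 [159. 168. 192. 201.] [0.588 0.234 0.014]
board_c 0.62 [330. 240. 372. 281.] [ 0.32  -0.362  0.005]
board_c 0.52 [158. 168. 189. 202.] [0.588 0.235 0.013]
chip 0.69 [238. 173. 265. 202.] [ 0.573 -0.026  0.034]
chip 0.56 [187. 240. 201. 263.] [0.356 0.173 0.023]
chip 0.38 [357. 151. 389. 202.] [ 0.62  -0.443  0.034]
stand 0.78 [158. 166. 189. 200.] [0.585 0.234 0.014]
scope_c 0.58 [164. 190. 177. 207.] [0.531 0.234 0.128]
flux_bottle 0.67 [278. 126. 295. 144.] [ 0.75  -0.141  0.073]
solder_reel 0.81 [196. 121. 214. 140.] [0.777 0.137 0.045]
multimeter 0.56 [353. 149. 393. 199.] [ 0.619 -0.443  0.034]
multimeter 0.32 [280. 125. 294. 145.] [ 0.752 -0.144  0.07 ]
tub 0.69 [108. 157. 130. 178.] [0.643 0.445 0.018]
screwdriver 0.58 [180. 220. 204. 265.] [0.362 0.177 0.023]
tweezers 0.44 [296. 220. 316. 254.] [ 0.406 -0.212  0.007]
side dict_keys(['fx', 'fy', 'cx', 'cy', 'cam_to_world'])
holder 0.91 [216. 170. 31
[... 1165 characters left out ...]
0.153  0.061]
{'t': 1.5, 'joints': array([-1.27201075e+00,  2.40600275e-01,  4.99256244e-03,  1.33517553e+00,
        2.21454921e-05,  1.57080949e+00]), 'dq': array([ 0.00039036,  0.000705  ,  0.0009523 ,  0.0010281 ,  0.00219104,
       -0.00044104]), 'effort': array([ 6.77392291e-04, -3.72208393e+01,  2.52684653e+01,  1.57793213e-03,
        9.29929183e-05,  6.44117591e-06]), 'ee_pos': array([ 0.14718802, -0.47785085,  0.23130348]), 'eef_rot': array([9.88862616e-01, 1.48831204e-01, 1.19234681e-05, 4.82317968e-06]), 'contact_force': array([ 0.04205972, -0.03434633,  0.22353455]), 'torque': array([-0.01704055, -0.01383451,  0.00967626]), 'grasp_force': 0.0, 'finger_gap': 0.08553524801663151}
```

View pics/top.png

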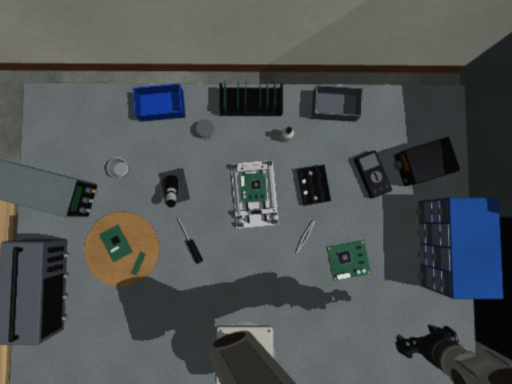

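View pics/side.png

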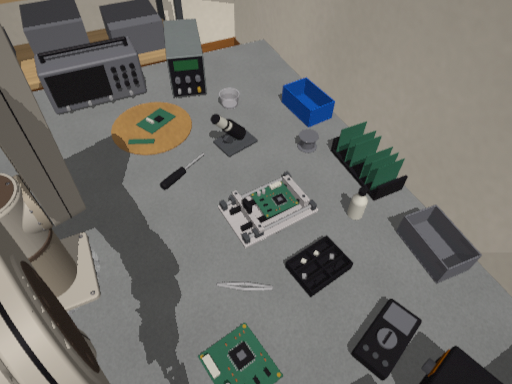

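The boards that could be mistaken for the one I want, by top-view pixel:
- (256,188): the board in the holder.
- (348,258): a larger loose board.
- (115,240): a board on the mat.
- (250,98): boards in the rack.

The microscope is at (170,190) in the dark stand. I choose the board in the holder and fit poses from the clouds.

Run:
```python
from h import *
imgs=[]
for n in ['top','side']:
    D=np.load(f'/tmp/{n}.npz'); P=D['P']; p=D['p']
    X,Y,Z=[P[...,i] for i in range(3)]
    reg=(X>.38)&(X<.7)&(Y>-.16)&(Y<.09)
    def rect(m,t):
        q=P[m][:,:2].astype(np.float32)
        if len(q)<4: print(n,t,len(q));return
        (c,s,a)=cv2.minAreaRect(q); print(n,t,len(q),np.round(c,4),np.round(s,4),round(a,1))
    rect(reg&(Z>.006)&(Z<.1),'holder')
    rect(reg&(Z>.062)&(Z<.09),'lug')
    hsv=cv2.cvtColor(p,cv2.COLOR_RGB2HSV)
    g=reg&(hsv[...,0]>50)&(hsv[...,0]<90)&(hsv[...,1]>110)&(Z>.025)&(Z<.05)
    rect(cv2.morphologyEx(g.astype(np.uint8),cv2.MORPH_OPEN,np.ones((2,2)))>0,'board')
    big=(X>.2)&(X<.45)&(Y<-.28)&(Y>-.5)&(hsv[...,0]>50)&(hsv[...,0]<90)&(hsv[...,1]>110)
    rect(big,'bigboard')
    s=(X>.46)&(X<.68)&(Y>.15)&(Y<.32)
    rect(s&(Z>.006)&(Z<.016),'standbase')
    sc=s&(Z>.09)&(Z<.2); q=P[sc]; 
    print(n,'scope',len(q),q.min(0),q.max(0),q.mean(0))
    u,sv,vt=np.linalg.svd(q-q.mean(0),full_matrices=False); print(vt[0])
D=np.load('/tmp/top.npz')['p'];a=cv2.resize(D[150:240,145:295],(800,480),interpolation=cv2.INTER_CUBIC); save('crop',a)
```

```text
top holder 2754 [ 0.5351 -0.0383] [0.3024 0.2413] 0.9
top lug 38 [ 0.4873 -0.0391] [0.0101 0.0334] 0.4
top board 346 [ 0.5666 -0.031 ] [0.0942 0.0798] 8.4
top bigboard 750 [ 0.3207 -0.3633] [0.1158 0.1305] 10.3
top standbase 461 [0.561  0.2362] [0.1977 0.1648] 0.6
top scope 204 [0.50300579 0.21837175 0.09005111] [0.57704384 0.26013747 0.14575308] [0.53746586 0.23635416 0.11759004]
[-0.76122698 -0.17153907  0.62538615]
side holder 3909 [ 0.5515 -0.0336] [0.229  0.1506] 5.2
side lug 76 [ 0.4866 -0.0391] [0.0123 0.0338] 2.4
side board 522 [ 0.5744 -0.0318] [0.1038 0.0829] 1.8
side bigboard 1961 [ 0.3221 -0.3619] [0.1175 0.131 ] 10.9
side standbase 480 [0.5486 0.2421] [0.1778 0.0868] 11.6
side scope 216 [0.50066554 0.21637851 0.09005873] [0.57357372 0.26280777 0.1409748 ] [0.53044133 0.23018189 0.11623941]
[ 0.77648301  0.12041298 -0.61852636]
```

View pics/crop.png

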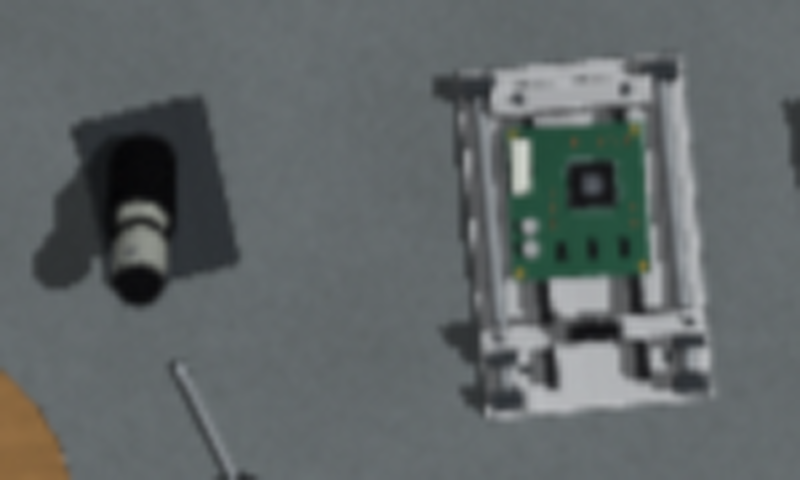

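The crop shows the holder at crop (580,230) and its board, with the chip at (592,184) and the black lug at (593,328). The microscope leans towards the robot at (138,240). The holder yaw is about 5° and the lug is near (0.487, -0.039).

>>> apply_moves(commands=[[0,0,0,0.105],[0,0,0,0.106],[0.027,-0.034,0,0],[0.027,-0.034,0,0],[0.027,-0.034,0,0]], fingers=1, squeeze=40)

```text
t: 2.0
ee_pos: [0.2193, -0.3681, 0.2312]
eef_rot: [0.999, 0.043, 0.0, -0.0]
contact_force: [1.0, -0.5, 0.4]
finger_gap: 0.0123
grasp_force: 0.0
```

>>> apply_moves(commands=[[0.027,-0.034,0,0],[0.027,-0.034,0,0],[0.027,-0.034,0,0],[0.027,-0.034,0,0],[0.027,-0.034,0,0]])

```text
t: 2.5
ee_pos: [0.3392, -0.1865, 0.2316]
eef_rot: [0.999, 0.044, 0.0, 0.0]
contact_force: [1.1, -0.1, 0.8]
finger_gap: -0.0003
grasp_force: 0.0
```

>>> apply_moves(commands=[[0.027,-0.034,0.02,0],[0.027,-0.034,0.02,0],[0.027,-0.034,0.02,0],[0.027,-0.034,0.02,0],[0,0,0,0]])

```text
t: 3.0
ee_pos: [0.4349, -0.039, 0.1489]
eef_rot: [0.999, 0.047, -0.001, -0.001]
contact_force: [0.2, 0.2, -0.6]
finger_gap: 0.0002
grasp_force: 0.0
```

>>> apply_moves(commands=[[0,0.004,0.03,0],[0,0,0.03,0],[0,0,0.025,0],[0,0,0.01,0],[0.01,0,0,0]])

```text
t: 3.5
ee_pos: [0.4422, -0.0463, 0.0552]
eef_rot: [0.999, 0.043, -0.002, -0.0]
contact_force: [0.8, 0.8, 0.1]
finger_gap: 0.0001
grasp_force: 0.0
```

>>> apply_moves(commands=[[0.01,0,0,0],[0.01,0,0,0],[0.01,0,0,0],[0.01,0,0,0],[0.005,0,0,0]])

```text
t: 4.0
ee_pos: [0.4905, -0.0421, 0.0566]
eef_rot: [0.999, 0.044, 0.0, 0.0]
contact_force: [-2.7, -0.1, 1.1]
finger_gap: 0.0
grasp_force: 1.1
```

>>> apply_moves(commands=[[0.004,0,0,0],[0.003,0,0,0],[0.003,0,0,0],[0.002,0,0,0],[0.0,0,0,0]])

```text
t: 4.5
ee_pos: [0.5013, -0.041, 0.0562]
eef_rot: [0.999, 0.044, -0.0, -0.0]
contact_force: [-1.8, -0.1, -0.6]
finger_gap: -0.0
grasp_force: 0.8
```

>>> apply_moves(commands=[[0.002,0,0,0],[0.002,0,0,0],[0.0015,0,0,0],[0.0015,0,0,0],[0.0,0,0,0]])

```text
t: 5.0
ee_pos: [0.5085, -0.0403, 0.0562]
eef_rot: [0.999, 0.044, 0.0, -0.0]
contact_force: [-2.0, 1.6, 0.6]
finger_gap: 0.0002
grasp_force: 0.9
```

>>> apply_moves(commands=[[0.002,0,0,0],[0.001,0,0,0],[0.001,0,0,0],[0.001,0,0,0],[0.0,0,0,0]])

```text
t: 5.5
ee_pos: [0.5085, -0.0403, 0.0558]
eef_rot: [0.999, 0.044, -0.004, 0.0]
contact_force: [-12.3, -0.0, 8.3]
finger_gap: 0.0001
grasp_force: 6.4
```

>>> apply_moves(commands=[[0.001,0,0,0],[0.0,0,0,0],[0.0,0,0,0],[0,0,0,0],[0.0,0,0,0]])

```text
t: 6.0
ee_pos: [0.5086, -0.0403, 0.0557]
eef_rot: [0.999, 0.044, -0.005, 0.0]
contact_force: [-14.4, -0.6, 9.7]
finger_gap: -0.0
grasp_force: 7.4
```

>>> apply_moves(commands=[[-0.004,0,0,0],[-0.015,0,0,0],[-0.03,0,0,0],[0,0,-0.05,0],[0,0,-0.05,0]])

```text
t: 6.5
ee_pos: [0.4619, -0.0443, 0.1549]
eef_rot: [0.999, 0.044, -0.003, -0.0]
contact_force: [3.0, -0.4, 1.8]
finger_gap: -0.0
grasp_force: 0.0
```

>>> apply_moves(commands=[[0,-0.045,-0.015,0],[0,-0.045,-0.01,0],[0,-0.045,-0.01,0],[0,-0.04,-0.01,0],[0,-0.03,0,0]], fingers=-1)

```text
t: 7.0
ee_pos: [0.4549, 0.0959, 0.2053]
eef_rot: [0.996, 0.087, -0.0, -0.027]
contact_force: [0.6, 0.5, 1.2]
finger_gap: 0.0724
grasp_force: 0.0
```

Run:
```python
from h import *
s=r.state(); print(s['ee_pos'],s['eef_rot'])
a,_,P=cloud('side')
w,_,W=cloud('wrist')
for n,p,Q in [('side',a,P),('wrist',w,W)]:
    X,Y,Z=[Q[...,i] for i in range(3)]
    m=(X>.38)&(X<.6)&(Y>-.1)&(Y<.03)&(Z>.062)&(Z<.09)
    if m.sum()>5: print(n,'lug',m.sum(),cv2.minAreaRect(Q[m][:,:2].astype(np.float32)))
    hsv=cv2.cvtColor(p,cv2.COLOR_RGB2HSV)
    m=(X>.48)&(X<.66)&(Y>-.12)&(Y<.04)&(hsv[...,0]>50)&(hsv[...,0]<90)&(hsv[...,1]>110)&(Z>.025)&(Z<.05)
    if m.sum()>5: print(n,'board',m.sum(),cv2.minAreaRect(Q[m][:,:2].astype(np.float32)),np.percentile(Q[m][:,2],[5,50,95]))
    m=(X>.46)&(X<.68)&(Y>.15)&(Y<.32)&(Z>.009)&(Z<.02)
    print(n,'base',m.sum(),cv2.minAreaRect(Q[m][:,:2].astype(np.float32)))
np.savez('/tmp/w',p=w,P=W); np.savez('/tmp/s2',p=a,P=P)
save('wrist1',np.hstack([w,cv2.resize(a[90:260,190:330],(316,384))])[:, :800])
```

```text
[0.45486894 0.09594734 0.20532445] [ 9.95852657e-01  8.70252233e-02 -2.63082761e-04 -2.65335019e-02]
side lug 71 ((0.5241995453834534, -0.03629487752914429), (0.01174986083060503, 0.0326627641916275), 4.607463836669922)
side board 454 ((0.585810661315918, -0.024014145135879517), (0.09093094617128372, 0.09159459918737411), 5.743397235870361) [0.0301976  0.03270537 0.03512305]
side base 389 ((0.548176109790802, 0.24111191928386688), (0.17640811204910278, 0.08601979911327362), 13.756144523620605)
wrist lug 692 ((0.5246702432632446, -0.03445248305797577), (0.012070669792592525, 0.03437632694840431), 5.493544101715088)
wrist board 8017 ((0.5561339855194092, -0.027729690074920654), (0.15101678669452667, 0.09057674556970596), 5.519447326660156) [0.03094985 0.03223554 0.03349483]
wrist base 3732 ((0.5330260396003723, 0.23126578330993652), (0.06485272943973541, 0.1349998265504837), 68.36299133300781)
```

View pics/wrist1.png

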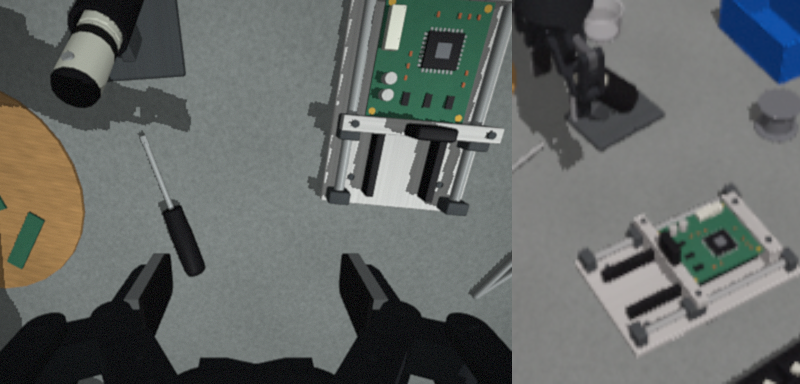

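The jaw stalled hard at about 14 N and has travelled about 38 mm. The board sits against both jaws (wrist pixels: chip (442,50), lug (432,132)), and the scope tail is at (75,85). Next I fit the barrel and the chip.

```bash
cat >> h.py <<'E'
from scipy.optimize import least_squares
def fitcyl(q,x0,rad=.0155):
    # x0: x,y at z=.12, slopes dx/dz, dy/dz
    def f(v):
        c=np.array([v[0],v[1],.12]); a=np.array([v[2],v[3],1.]); a/=np.linalg.norm(a)
        d=q-c; return np.linalg.norm(d-np.outer(d@a,a),axis=1)-rad
    o=least_squares(f,x0,loss='soft_l1',f_scale=.001); return o.x,np.sqrt(np.mean(o.fun**2))
E
python3 - <<'E'
from h import *
s=r.state(); print(s['ee_pos'],s['eef_rot'],np.abs(s['dq']).max())
T=R.from_quat(s['eef_rot']).as_matrix();print(T.round(3))
w,_,W=cloud('wrist'); top=r.trace('chip','wrist')
for o in top[:3]: print('chip',o['conf'],o['box'],np.nanmean(W[o['mask']],0))
Q=W; X,Y,Z=[Q[...,i] for i in range(3)]; hsv=cv2.cvtColor(w,cv2.COLOR_RGB2HSV)
v=w.max(-1)
m=(X>.5)&(X<.66)&(Y>-.12)&(Y<.04)&(Z>.034)&(Z<.0395)&(v<75)
n,l,st,c=cv2.connectedComponentsWithStats(m.astype(np.uint8))
k=1+np.argmax(st[1:,4]); print('chip2',st[k],np.mean(Q[l==k],0),cv2.minAreaRect(Q[l==k][:,:2].astype(np.float32)))
print('scope',[ (o['conf'],o['box']) for o in r.trace('scope_c','wrist')[:2]])
for n,A,p in [('wrist',W,w),('side',np.load('/tmp/s2.npz')['P'],np.load('/tmp/s2.npz')['p'])]:
    X,Y,Z=[A[...,i] for i in range(3)]; vv=p.max(-1)
    m=(X>.46)&(X<.62)&(Y>.17)&(Y<.3)&(Z>.085)&(Z<.17)
    mw=m&(vv>110)
    print(n,m.sum(),mw.sum())
    for t,mm in [('all',m),('white',mw)]:
        q=A[mm]
        if len(q)>20: print(t,np.round(q.mean(0),3),q.min(0).round(3),q.max(0).round(3),fitcyl(q,[.53,.235,-.83,-.15]))
E
```

```text
[0.45375642 0.09549088 0.2037349 ] [ 0.99587432  0.08686154 -0.00189528 -0.02618801] 0.026591320590098878
[[ 0.985  0.173 -0.008]
 [ 0.173 -0.984  0.052]
 [ 0.001 -0.052 -0.999]]
chip 0.87 [364.3, 0.0, 492.8, 121.2] [ 0.5833706  -0.02491823  0.03347313]
chip2 [ 419   29   45   40 1148] [ 0.59277987 -0.03342036  0.03612227] ((0.5926244854927063, -0.033899739384651184), (0.030197473242878914, 0.03100075013935566), 6.51917028427124)
scope [(0.72, [46.4, 10.7, 119.1, 106.1]), (0.71, [365.4, 0.0, 492.9, 123.1])]
wrist 5319 2328
all [0.536 0.233 0.116] [0.5   0.218 0.085] [0.575 0.264 0.142] (array([ 0.51958456,  0.23565506, -0.95544431, -0.22238347]), np.float64(0.0036354520341220814))
white [0.54  0.231 0.114] [0.517 0.218 0.085] [0.566 0.253 0.139] (array([ 0.52060083,  0.23568715, -0.80978357, -0.19726788]), np.float64(0.0005158350999903977))
side 51 4
all [0.543 0.232 0.109] [0.508 0.219 0.085] [0.577 0.246 0.142] (array([ 0.53269781,  0.22847445, -0.7251709 , -0.40390218]), np.float64(0.003441560166934489))
```

Run:
```python
from rig import r
s=r.state(); print(s)
```

```text
{'t': 7.25, 'joints': array([ 0.17059086,  0.18348938, -0.14430272,  1.24497236,  0.05174263,
        3.14061326]), 'dq': array([-0.00762037,  0.00067475, -0.00264104,  0.0047912 ,  0.00226695,
       -0.00082425]), 'effort': array([ 2.90868385e-01, -3.40049922e+01,  2.48381603e+01, -7.20469281e-03,
        1.82953491e-01,  1.84330138e-04]), 'ee_pos': array([0.45297176, 0.09395933, 0.2027874 ]), 'eef_rot': array([ 0.995991  ,  0.08562587, -0.00317136, -0.02569212]), 'contact_force': array([-0.01862715, -0.32497389,  0.42691312]), 'torque': array([-0.05175533, -0.00041692, -0.04075136]), 'grasp_force': 0.0, 'finger_gap': 0.08528974963483914}
```

>>> apply_moves(commands=[[0,-0.01,0,-0.03],[0,-0.01,0,-0.03],[0,-0.01,0,0],[0,0,0,0],[0,0,0,0]])

```text
t: 7.75
ee_pos: [0.4473, 0.1232, 0.205]
eef_rot: [0.993, 0.117, -0.002, -0.026]
contact_force: [-1.5, 0.2, -0.7]
finger_gap: 0.0853
grasp_force: 0.0
```

Run:
```python
from rig import r
s=r.state(); print(s)
```

```text
{'t': 7.75, 'joints': array([ 0.23416055,  0.18128524, -0.14103711,  1.24607399,  0.05303328,
        3.14095652]), 'dq': array([-1.14431387e-02, -9.67647467e-04, -2.25911944e-05, -1.90437265e-03,
        6.17233165e-04,  2.05292641e-04]), 'effort': array([ 1.87196424e-01, -3.37509549e+01,  2.47211927e+01, -1.91339065e-02,
        1.88253745e-01,  7.65214336e-04]), 'ee_pos': array([0.44730077, 0.1232369 , 0.20504823]), 'eef_rot': array([ 0.99276316,  0.1171192 , -0.00189734, -0.02647273]), 'contact_force': array([-1.4786986 ,  0.18861054, -0.67078557]), 'torque': array([-0.02903762,  0.08309879,  0.05108325]), 'grasp_force': 0.0, 'finger_gap': 0.08528181370951361}
```

Joint 6 is at its limit, so I make the half turn. The grasp is the same either way.

>>> apply_moves(commands=[[0,0,0,-0.149],[0,0,0,-0.149],[0,0,0,-0.149],[0,0,0,-0.149],[0,0,0,-0.149]])

```text
t: 8.25
ee_pos: [0.4475, 0.1226, 0.2051]
eef_rot: [0.881, 0.473, 0.008, -0.025]
contact_force: [0.2, -0.5, 0.3]
finger_gap: 0.0854
grasp_force: 0.0
```

>>> apply_moves(commands=[[0,0,0,-0.149],[0,0,0,-0.149],[0,0,0,-0.149],[0,0,0,-0.149],[0,0,0,-0.149]])

```text
t: 8.75
ee_pos: [0.4475, 0.1226, 0.2051]
eef_rot: [0.649, 0.761, 0.017, -0.021]
contact_force: [0.2, -0.1, -0.4]
finger_gap: 0.0856
grasp_force: 0.0
```

>>> apply_moves(commands=[[0,0,0,-0.149],[0,0,0,-0.149],[0,0,0,-0.149],[0,0,0,-0.149],[0,0,0,-0.149]])

```text
t: 9.25
ee_pos: [0.4475, 0.1226, 0.2051]
eef_rot: [0.327, 0.945, 0.023, -0.013]
contact_force: [-0.1, -0.1, -0.4]
finger_gap: 0.0856
grasp_force: 0.0
```

>>> apply_moves(commands=[[0,0,0,-0.149],[0,0,0,-0.149],[0,0,0,-0.149],[0,0,0,-0.149],[0,0,0,-0.149]])

```text
t: 9.75
ee_pos: [0.4475, 0.1226, 0.2051]
eef_rot: [-0.039, 0.999, 0.026, -0.004]
contact_force: [0.8, -0.8, -0.2]
finger_gap: 0.0852
grasp_force: 0.0
```

Run:
```python
from h import *
s=r.state(); T=R.from_quat(s['eef_rot']).as_matrix();print(s['ee_pos'],T.round(3),np.degrees(np.arctan2(T[1,0],T[0,0])),s['joints'])
d=T.T@(np.array([.524,.2365,.2])-s['ee_pos']);print(d)
```

```text
[0.44745265 0.12263866 0.20507325] [[-0.997 -0.078 -0.01 ]
 [-0.078  0.996  0.052]
 [ 0.006  0.053 -0.999]] -175.5146943755013 [ 0.23281071  0.18122511 -0.14104591  1.24609856  0.05306215  0.15474431]
[-0.08524515  0.10713473  0.01024956]
```

>>> apply_moves(commands=[[0,0,0,-0.08],[0,0,0,-0.08],[-0.034,0.029,0,0],[-0.034,0.029,0,0],[-0.033,0.028,0,0]])

```text
t: 10.25
ee_pos: [0.5269, 0.2305, 0.2102]
eef_rot: [-0.115, 0.993, 0.027, -0.002]
contact_force: [0.6, -0.0, 0.7]
finger_gap: 0.0851
grasp_force: 0.0
```

>>> apply_moves(commands=[[0,0,0.02,0],[0,0,0.02,0],[0,0,0.01,0],[0,0,0,0],[0,0,0,0]])

```text
t: 10.75
ee_pos: [0.5256, 0.2321, 0.1605]
eef_rot: [-0.116, 0.993, 0.027, -0.002]
contact_force: [0.6, 0.5, -0.3]
finger_gap: 0.0855
grasp_force: 0.0
```

Run:
```python
from h import *
s=r.state(); T=R.from_quat(s['eef_rot']).as_matrix();print(s['ee_pos'],T.round(3),np.degrees(np.arctan2(T[1,0],T[0,0])),s['joints'])
d=T.T@(np.array([.524,.2365,.0965])-s['ee_pos']);print(d)
w,_,W=cloud('wrist'); save('wrist2',w)
X,Y,Z=[W[...,i] for i in range(3)]
m=(X>.46)&(X<.62)&(Y>.2)&(Y<.275)&(Z>.085)&(Z<.17)&(w.max(-1)>110)
q=W[m]
if len(q)>20: print(len(q),q.min(0),q.max(0),fitcyl(q,[.52,.235,-.81,-.197]))
```

```text
[0.52558775 0.23208465 0.16051609] [[-0.973 -0.23  -0.01 ]
 [-0.23   0.972  0.053]
 [-0.003  0.053 -0.999]] -166.70715238563326 [0.38824581 0.4163343  0.06582562 1.20920217 0.0522225  0.15645628]
[0.00071031 0.00124446 0.06417182]
292 [0.52122295 0.2205055  0.08536256] [0.56757358 0.25105867 0.13781721] (array([ 0.52043768,  0.23546228, -0.81251375, -0.19779821]), np.float64(0.0003946228610182121))
```

View pics/wrist2.png

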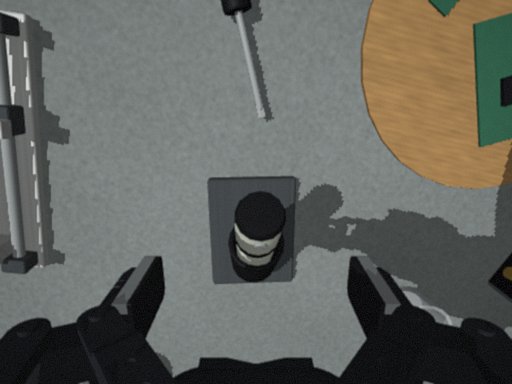

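The scope is centred between the open fingers (tail at (260,215)), and its axis agrees with the first fit, so I go down and grip.

>>> apply_moves(commands=[[0,0,0.02,0],[0,0.001,0.02,0],[0,0,0.018,0],[0,0,0.009,0],[0,0,0,0]])

```text
t: 11.3
ee_pos: [0.5242, 0.2365, 0.0928]
eef_rot: [-0.116, 0.993, 0.026, -0.002]
contact_force: [-0.7, -0.7, 0.5]
finger_gap: 0.0854
grasp_force: 0.0
```

>>> apply_moves(commands=[[0,0,0,0],[0,0,0,0],[0,0,0,0],[0,0,0,0],[0,0,0,0]], fingers=1, squeeze=30)

```text
t: 11.8
ee_pos: [0.5249, 0.2365, 0.094]
eef_rot: [-0.116, 0.993, 0.026, -0.001]
contact_force: [-0.2, -2.0, 4.7]
finger_gap: 0.0303
grasp_force: 29.3
```

>>> apply_moves(commands=[[0.0064,0.0004,-0.0077,0],[0.0064,0.0004,-0.0077,0],[0.0064,0.0004,-0.0077,0],[0.0064,0.0004,-0.0077,0],[0.0,0,0,0]])

```text
t: 12.3
ee_pos: [0.499, 0.2308, 0.1255]
eef_rot: [-0.116, 0.993, 0.027, -0.001]
contact_force: [0.9, -1.5, 0.8]
finger_gap: 0.0304
grasp_force: 30.2
```

>>> apply_moves(commands=[[0.0064,0.0004,-0.0077,0],[0.005,0.0003,-0.006,0],[0,0,0,0],[0,0,0,0],[0.0,0,0,0]])

```text
t: 12.8
ee_pos: [0.4884, 0.2282, 0.1375]
eef_rot: [-0.116, 0.993, 0.027, -0.002]
contact_force: [1.0, -1.0, 1.4]
finger_gap: 0.0304
grasp_force: 30.4
```

Run:
```python
from h import *
s=r.state();print(s['ee_pos'])
p,d,P=cloud('side'); save('side2',cv2.resize(p[85:170,180:290],(660,510),interpolation=cv2.INTER_CUBIC))
X,Y,Z=[P[...,i] for i in range(3)]
m=(X>.4)&(X<.62)&(Y>.17)&(Y<.3)&(Z>.085)&(Z<.25)&(p.max(-1)>130); q=P[m]; print(len(q),q.min(0),q.max(0))
```

```text
[0.48840951 0.22821836 0.1375351 ]
103 [0.5173482  0.21738749 0.08643576] [0.56730668 0.24759152 0.13680208]
```

View pics/side2.png

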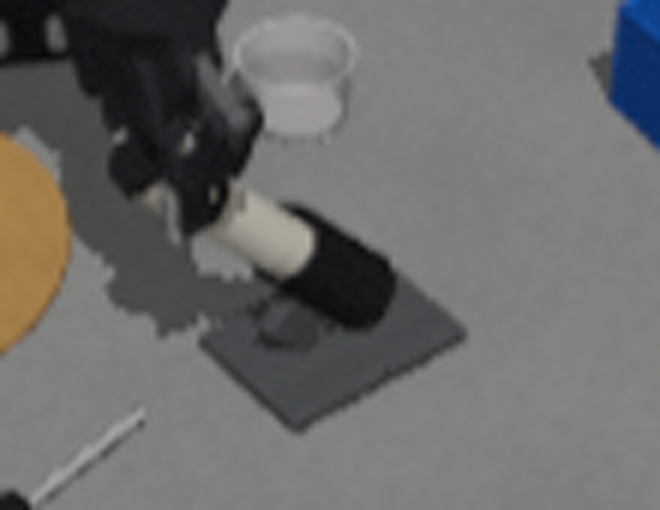

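The hand has drawn the barrel about 57 mm; the barrel enters the cup at crop (300,270). The lens is still about 12 mm inside the mouth. I swing the hand over so the cup's upper rim pivots the barrel upright.

>>> apply_moves(commands=[[-0.006,0.0004,-0.007,0],[-0.006,0.0004,-0.007,0],[-0.007,0.0003,-0.0055,0],[-0.007,0.0003,-0.0055,0],[0,0,0,0]])

```text
t: 13.35
ee_pos: [0.515, 0.2334, 0.1631]
eef_rot: [-0.115, 0.993, 0.026, -0.002]
contact_force: [-2.1, -6.1, -1.4]
finger_gap: 0.0298
grasp_force: 31.9
```

>>> apply_moves(commands=[[-0.008,0.0002,-0.004,0],[-0.008,0.0002,-0.004,0],[-0.009,0.0002,-0.002,0],[-0.009,0.0002,-0.002,0],[0,0,0,0]])

```text
t: 13.85
ee_pos: [0.5482, 0.2416, 0.1751]
eef_rot: [-0.116, 0.993, 0.026, -0.001]
contact_force: [0.5, -5.5, -1.1]
finger_gap: 0.0302
grasp_force: 31.5
```

Run:
```python
from h import *
s=r.state();print(s['ee_pos'],s['grasp_force'],s['contact_force'],s['torque'])
p,d,P=cloud('side'); w,_=r.snapshot('wrist'); save('side3',np.hstack([cv2.resize(p[70:170,170:290],(461,384),interpolation=cv2.INTER_CUBIC),cv2.resize(w,(339,384))]))
X,Y,Z=[P[...,i] for i in range(3)]
m=(X>.4)&(X<.62)&(Y>.17)&(Y<.3)&(Z>.085)&(Z<.25)&(p.max(-1)>130); q=P[m]; print(len(q),q.min(0),q.max(0))
if len(q)>20:print(fitcyl(q,[.55,.24,0,0]))
```

```text
[0.54818029 0.24161258 0.17511744] 31.5192773938179 [ 0.45262922 -5.45501536 -1.11690166] [-1.65907996  0.03745152 -0.04962652]
223 [0.53058694 0.2222634  0.08646811] [0.56009037 0.24093237 0.2101445 ]
(array([ 0.54788718,  0.24452669, -0.02661842, -0.05310287]), np.float64(0.0013652007417956072))
```

View pics/side3.png

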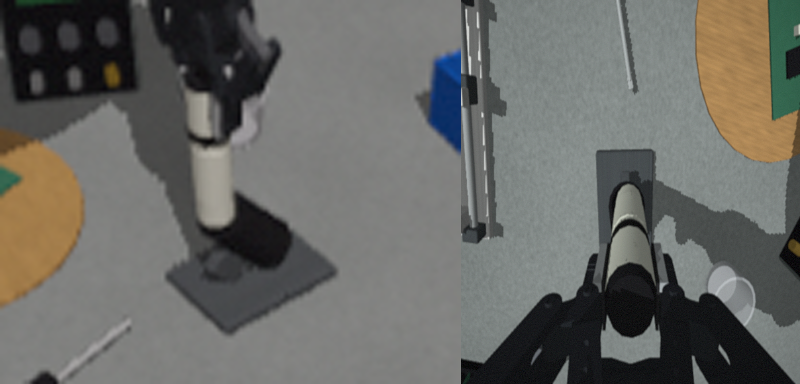

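The barrel is now upright; the fit gives about 3.4° of lean. I lift straight out.

>>> apply_moves(commands=[[0,0.0003,-0.005,0],[0,0.0008,-0.015,0],[0,0.0008,-0.015,0],[0,0.0008,-0.015,0],[0,0,0,0]])

```text
t: 14.45
ee_pos: [0.5486, 0.2446, 0.2288]
eef_rot: [-0.117, 0.993, 0.029, 0.002]
contact_force: [0.6, -0.2, -1.6]
finger_gap: 0.0304
grasp_force: 29.9
```

```bash
cat >> h.py <<'E'
def look():
    s=r.state();T=R.from_quat(s['eef_rot']).as_matrix(); e=np.array(s['ee_pos'])
    print('tcp',e,s['t'],s['contact_force'],s['finger_gap'])
    p,d,P=cloud('side')
    m=(np.abs(P[...,0]-e[0])<.06)&(np.abs(P[...,1]-e[1])<.05)&(P[...,2]>e[2]-.11)&(P[...,2]<e[2]-.004)&(p.max(-1)>110)
    q=P[m]; x,res=fitcyl(q,[e[0],e[1],0,0]); zl=np.percentile(q[:,2],1)
    L=np.array([x[0]+x[2]*(zl-.12),x[1]+x[3]*(zl-.12),zl])
    print(len(q),x.round(4),res,'tilt',np.degrees(np.arctan(np.hypot(x[2],x[3]))),'lens~',L.round(4),'minz',q[:,2].min())
    return p,P,T,L
E
python3 - <<'E'
from h import *
p,P,T,L=look()
print(T.T@(np.array([.5926,-.034,L[2]])-L))
save('side4',cv2.resize(p[60:170,170:290],(655,600),interpolation=cv2.INTER_CUBIC))
E
```

```text
tcp [0.54857146 0.24456228 0.22875987] 14.45 [ 0.58872033 -0.19844354 -1.57347405] 0.030376850758111182
226 [ 0.5519  0.2522 -0.0522 -0.0678] 0.0012196741426341176 tilt 4.888353572216698 lens~ [0.5509 0.2509 0.1393] minz 0.1379386399370136
[ 0.02542391 -0.28630154 -0.01671123]
```

View pics/side4.png

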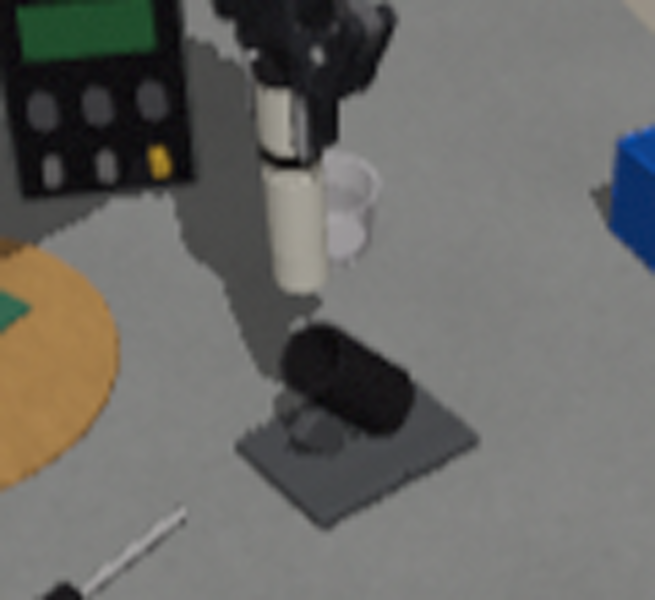

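The scope is clear of the cup, with the lens end at crop (300,285). It hangs upright with about 4° of tilt. I carry it over the chip.

>>> apply_moves(commands=[[0.0025,-0.0156,-0.001,0],[0.0025,-0.0286,-0.0017,0],[0.0025,-0.0316,-0.0019,0],[0.0025,-0.0316,-0.0019,0],[0.0025,-0.0316,-0.0019,0]])

```text
t: 15.0
ee_pos: [0.566, 0.1021, 0.2248]
eef_rot: [-0.116, 0.993, 0.027, -0.003]
contact_force: [0.9, -0.4, -1.0]
finger_gap: 0.0303
grasp_force: 29.9
```

>>> apply_moves(commands=[[0.0025,-0.0316,-0.0019,0],[0.0025,-0.0316,-0.0019,0],[0.0025,-0.0316,-0.0019,0],[0.0025,-0.0296,-0.0017,0],[0.0029,-0.023,-0.0009,0]])

```text
t: 15.5
ee_pos: [0.5875, -0.0453, 0.2252]
eef_rot: [-0.115, 0.993, 0.027, -0.002]
contact_force: [0.0, -0.3, -1.0]
finger_gap: 0.0308
grasp_force: 29.9
```

>>> apply_moves(commands=[[0,0,0,0],[0,0,0.015,0],[0,0,0.015,0],[0,0,0.01,0],[0,0,0,0]])

```text
t: 16.0
ee_pos: [0.586, -0.0403, 0.1841]
eef_rot: [-0.116, 0.993, 0.027, -0.004]
contact_force: [0.1, 0.4, -1.7]
finger_gap: 0.0299
grasp_force: 30.0
```

Run:
```python
from h import *
p,P,T,L=look()
X,Y,Z=[P[...,i] for i in range(3)]
m=(X>.56)&(X<.625)&(Y>-.075)&(Y<.005)&(Z>.034)&(Z<.0395)&(p.max(-1)<70)
n,l,st,c=cv2.connectedComponentsWithStats(m.astype(np.uint8)); 
if n>1:
    k=1+np.argmax(st[1:,4]); print('chip side',st[k],cv2.minAreaRect(P[l==k][:,:2].astype(np.float32)))
m=(X>.4)&(X<.57)&(Y>-.1)&(Y<.03)&(Z>.062)&(Z<.09); print('lug',m.sum(),cv2.minAreaRect(P[m][:,:2].astype(np.float32)))
print(T.T@(np.array([.5926,-.034,.052])-L))
save('side5',cv2.resize(p[130:260,200:340],(646,600),interpolation=cv2.INTER_CUBIC))
```

```text
tcp [ 0.58595285 -0.04026378  0.184055  ] 16.0 [ 0.08585094  0.37157977 -1.67894914] 0.02988909546063548
235 [ 0.5865 -0.0361 -0.0354 -0.0576] 0.0008591474676077627 tilt 3.86979854116361 lens~ [ 0.5874 -0.0346  0.0943] minz 0.09050745595642395
chip side [275 192  14  11  71] ((0.5932267308235168, -0.03276705741882324), (0.02934526838362217, 0.03177845478057861), 7.321096897125244)
lug 73 ((0.5241966247558594, -0.03592229261994362), (0.012634397484362125, 0.032300736755132675), 5.984599590301514)
[-0.00531515 -0.00292363  0.04222285]
```

View pics/side5.png

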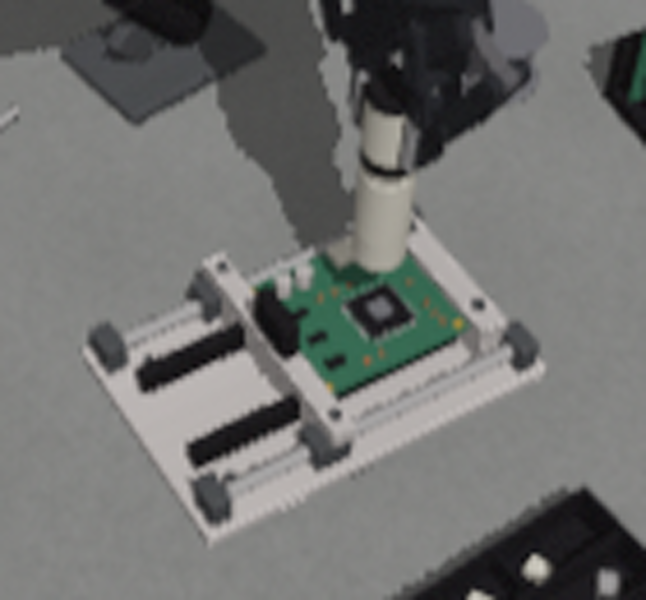

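The lens end at crop (382,265) is over the board, the chip is at (378,308), and the jaw is still closed against the board. I make the small correction and lower.

>>> apply_moves(commands=[[-0.003,-0.0012,0.01,0],[-0.0028,-0.001,0.01,0],[0,0,0.01,0],[0,0,0.008,0],[0,0,0,0]])

```text
t: 16.55
ee_pos: [0.5921, -0.0393, 0.1462]
eef_rot: [-0.116, 0.993, 0.027, -0.004]
contact_force: [0.1, 0.0, -2.0]
finger_gap: 0.0302
grasp_force: 30.0
```

>>> apply_moves(commands=[[0,0,0,0],[0,0,0,0],[0,0,0,0],[0,0,0,0],[0,0,0,0]])

```text
t: 17.05
ee_pos: [0.5935, -0.0395, 0.1486]
eef_rot: [-0.116, 0.993, 0.027, -0.002]
contact_force: [0.1, 0.4, -1.0]
finger_gap: 0.0301
grasp_force: 30.0
```

Run:
```python
from h import *
p,P,T,L=look(); print(T.T@(np.array([.593,-.0335,.052])-L))
save('side6',cv2.resize(p[130:260,200:340],(646,600),interpolation=cv2.INTER_CUBIC))
```

```text
tcp [ 0.59350605 -0.03951934  0.14858334] 17.05 [ 0.11642643  0.40953978 -1.01711399] 0.030115270503903564
356 [ 0.5758 -0.0365 -0.644  -0.0047] 0.021377626321675235 tilt 32.78040389493985 lens~ [ 0.6282 -0.0361  0.0387] minz 0.03862248197315643
[ 0.0335992   0.01130149 -0.01278581]
```

View pics/side6.png

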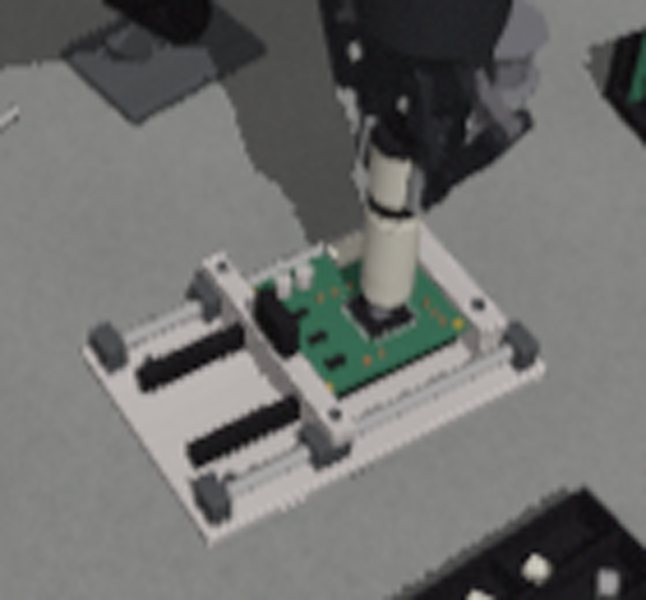

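>>> apply_moves(commands=[[0.001,0,0.003,0],[0,0,0,0],[0,0,0,0],[0,0,0,0],[0,0,0,0]])

```text
t: 17.6
ee_pos: [0.5924, -0.0396, 0.1453]
eef_rot: [-0.116, 0.993, 0.027, -0.002]
contact_force: [-0.6, 0.2, -0.9]
finger_gap: 0.0302
grasp_force: 30.0
```

Run:
```python
from h import *
s=r.state(); e=np.array(s['ee_pos']); print(e,s['grasp_force'],np.abs(s['dq']).max())
p,d,P=cloud('side')
m=(np.abs(P[...,0]-e[0])<.03)&(np.abs(P[...,1]-e[1])<.03)&(P[...,2]>.045)&(P[...,2]<e[2]-.004)&(p.max(-1)>110)
q=P[m]; x,res=fitcyl(q,[e[0],e[1],0,0]); zl=.0535
print(len(q),x,res,np.degrees(np.hypot(x[2],x[3])),'lens',x[:2]+x[2:]*(zl-.12),np.sort(q[:,2])[:4])
```

```text
[ 0.59239131 -0.03958091  0.14527597] 29.962778985500336 0.0017688041231760348
203 [ 0.59152553 -0.03755404 -0.04118187 -0.05724331] 0.000883324095024203 4.040365360670586 lens [ 0.59426413 -0.03374736] [0.05572413 0.05575277 0.05618028 0.0563991 ]
```

```bash
python3 -c "
from rig import r
print(r.close_job())"
```

```text
the job is handed in; nothing more can be done
None
```

I nipped the board in the jaws and handed the job in with the microscope held about 17 mm above the chip, within about 2 mm of its centre and tilted about 4°; no verdict was returned.

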